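# Load the sprung pan and hold the optical flap at balance

### The arm

A 7-joint arm with a two-finger parallel gripper is mounted at the origin on a cart in front of the work surface, level with it; the furniture and walls round the work are solid. World frame = base frame: x ahead of the robot, y to its left, z up, the work surface at z = 0. Lengths are in m, angles in rad, forces in N, time in s.
With the tool pointing down it reaches from about 0.425 to 0.925 m from the base axis. Payload 6.8 kg.
Tool frame: the origin (TCP) lies between the finger pads; the fingertips stand 22 mm ahead of it and the grasp point (between the pads) lies 3 mm ahead of it; z points along the fingers, y is the line along which they close (so a half turn about z gives the same grasp; the last joint's range is limited). The gripper opens to 85 mm and grips with 20 to 120 N. Pads are 22 mm wide; open, the fingers measure 114 mm over their backs; the gripper's body (76 mm by 85 mm) begins 54 mm behind the grasp point. The pads swing forward as they close: fully open they stand 13 mm farther back than shut.
Start: joints at [-1.223, 0.477, 0.022, 1.555, -0.011, 1.109, -0.083], TCP at [0.297, 0.606, 0.253] pointing down, gripper open.
Joint ranges: [-2.96, 2.96], [-0.34, 2.1], [-1.41, 1.46], [0.24, 2.44], [-1.37, 4.51], [0.17, 1.92], [-2.96, 2.96]. Speed limits (rad/s): [2.39, 2.39, 3.14, 3.14, 3.14, 3.14, 3.14].

### API

Orientations are given as a unit quaternion [w, x, y, z].
In Python, from station import bot gives the robot as it stands.
- The arm moves only by the tool servo_tool, never from a script. Its argument "motion" is a list that holds one entry, the list of rows, each a list of 5 numbers: the opening, from 0 (shut) to 1 (fully open), then the shift along the world's x, y, z each as a share of 0.04 m, from -1 to 1, then the turn about the world's z as a share of 0.12 rad, from -1 to 1. A call has 1 to 20 rows; each row shifts and turns the commanded pose from where the row before left it; what a row does not reach is not made up. A row lasts 1/10 s, in which the tool goes at most 50 mm and 8.59 degrees, less where a joint would pass 70% of its speed; a pose out of reach is approached as far as the arm can. A call with a number of a shift or a turn outside -1 to 1 is refused whole. A call with a gripper value outside its range is refused whole. The fingers move at their own pace and stop on an object; "newtons" is the grip in N (left out, the last holds). Time passes only in rows, so rows that do not move let the fingers close. It gives the time, the measured TCP pose, the force, the opening and the grip force at its end, in the units of the state.
- bot.get_obs(): the state, without advancing time (a new reading comes with each control period).
- bot.read_camera(name): name is "scene" or "top" or "wrist"; returns (picture, depth): 384x512x3 uint8, red, green, blue; 384x512 float32, m along the optical axis (not along the pixel's ray), 0 where there is no reading.
- bot.get_calibration(name): a dict with "fovy" (degrees; the focal length in pixels is half the picture's height over the tangent of half this angle, whatever the lens; pixels are square), "cx", "cy" (the principal point, pixels), "k1" (the pictures are not rectified: a ray, as slopes to the right and down, at radius r is drawn at 1 + k1 r^2 times it, then the intrinsics apply), "view" (4x4, takes a point from world to camera coordinates). Camera axes: x right, y down, z forward; pixel columns grow to the right and rows downward; lengths in m; the calibration is good to about 2 mm. A picture is of the moment at which its call begins: read the wrist's pose just before it. get_calibration takes no time and is no camera call; for the wrist camera it gives the pose at the moment of the call.
- bot.hand_in(): hands the job in; it is judged then, once.
The state is a dict: "t": time; "q": joint angles; "joint_vel": joint speeds; "joint_torque": joint torques, N m; "eef_pos": TCP position; "tool_rot": TCP orientation; "contact_force": force on the tool from outside, world axes, zero at the start; "torque": the same for the moment, N m; "gripper_width": opening from 0.0 (shut) to 1.0 (fully open); "grasp_force": force on a finger pad.
Only numpy, scipy, OpenCV 4.12 (cv2) and the standard library are available. Lean on these libraries where they do the work, as an engineer would, in place of code of your own. Each camera call takes 0.05 s, during which the arm holds its last target. There are 200 camera calls.

### The job

Ready the optical deflection scale for a reading: set brass weights on its sprung pan until the red pointer comes to rest inside the green band, and let go of them. Then grip the orange crossbar of the amber glass flap, swing the flap up to its upright balance point where it would fall neither way, and finish while still gripping it steady there. Leave any unused weight standing and the other things on the bench where they are.

Things in the scene. Friction and masses are not known exactly. Their poses are not given: they have to be found in the camera images.
- rig: the deflection scale, fixed: grey base 180 (x) x 360 (y) x 12 mm, origin at the centre of its underside, x to its back, y to its left, z up. Sprung pan on the left (centre 120 mm along +y), flap on the right (100 mm along -y, hinge parallel to x, 70 mm up). Behind the pan's left half (83 mm behind its centre line) a white upright plate, 185 mm high, shows the green band
- pan_top (a point): the centre of the flat upper face of the steel pan, on which the weights stand; the pan is 150 (x) x 90 (y) mm with a rim 4 mm high and 3 mm thick; 111 mm above the bench when the pan joint reads 0; axes as the rig's
- pan (a joint): how far the pan has sunk (m), 0 to 0.050, on a damped 196 N/m spring that settles in about 0.5 s; at the start its own unknown weight has it down 0.009 to 0.024. The red pointer (read at its level top bar) rides on the pan; the green band spans 0.026 to 0.038, so one or two weights are needed
- flap_hinge (a point): a fixed point on the flap's hinge axis midway between its bearings; axes as the rig's; the hinge axis is its x axis
- flap (a joint): lean of the flap (rad): 0 upright, its balance point; positive leaning to the rig's right (-y), negative to its left (+y), stops at +-1.31. Only gravity acts on it (120 g, free hinge): it rests at either stop at the start
- flap_bar (a point): middle of the flap's orange crossbar: round, 12 mm thick, parallel to the hinge, 115 mm from its axis, 76 mm long between two 6 mm side arms; an open 41 mm gap parts it from the flap frame, so it can be pinched across from above and turns between the pads. Axes turn with the flap: x along the bar. Flap frame 84 mm wide, 6 mm thick, amber glass
- weight_1: brass laboratory weight, 200 g, standing: body 28 mm across and 34 mm high, then a neck and a 20 mm knob, 53 mm high in all; origin at the centre of its underside, z up. Three alike, at the start on the bench left of the scale, in a row leading away from the robot. Each sinks the pan by 10 mm
- weight_2: brass laboratory weight, 200 g, standing: body 28 mm across and 34 mm high, then a neck and a 20 mm knob, 53 mm high in all; origin at the centre of its underside, z up. Three alike, at the start on the bench left of the scale, in a row leading away from the robot. Each sinks the pan by 10 mm
- weight_3: brass laboratory weight, 200 g, standing: body 28 mm across and 34 mm high, then a neck and a 20 mm knob, 53 mm high in all; origin at the centre of its underside, z up. Three alike, at the start on the bench left of the scale, in a row leading away from the robot. Each sinks the pan by 10 mm
- lab_timer: bystander: white timer with three buttons, 64x64x18 mm, origin at the centre of its underside
- masking_tape: bystander: roll of tan tape lying flat, 96x95x25 mm, origin at the centre of its underside
- pipette_bulb: bystander: red rubber pipette bulb, 56x56x78 mm, origin at the centre of its underside
- marker_a: bystander: red and white marker lying near the bench's front edge, 17x135x16 mm, origin at the centre of its underside
Mind the look-alikes: they are no part of the job. Leave any black, grey or purple look-alike of the weight_1 alone.

How it is judged:
By the outcome, as a careful person would: the job done as asked, in the order asked, and still so for the second after the job is handed in, while the arm keeps its last pose, push and grip.
It also fails if it takes over 67 s, if anything falls off the work surface, if the arm or the gripper's body presses on something with over 40 N, if the wrist force passes 120 N, or if a joint passes its speed limit or range.

## Working session

There is one attempt and no reset: what is moved stays moved. The work goes in short steps, Python scripts to look and compute and a tool call to move; the robot and the scene stay as the last step left them, time stands still between calls to the robot, and variables do not carry over. Pictures are saved under pics/ and viewed, at most 10 in all, crops included, and the job is handed in when it is done.

Besides the shell and the picture viewer there is one more tool, called after ">>>" as a command line: name --argument value ..., lists and objects as JSON in quotes. servo_tool: Moves the arm, as the interface text tells. Shift numbers are shares of 0.04 m and turn numbers shares of 0.12 rad, none past 1 either way. Its arguments: {"type":"object","properties":{"motion":{"type":"array"},"newtons":{"type":"number"}},"required":["motion"]}

```bash
mkdir -p pics; ls; cat > h.py <<'E'
import numpy as np, cv2
from station import bot
def cam(n):
    c=bot.get_calibration(n); im,d=bot.read_camera(n); return im,d,c
def pts(d,c):
    f=192/np.tan(np.radians(c['fovy'])/2); K=np.array([[f,0,c['cx']],[0,f,c['cy']],[0,0,1]])
    h,w=d.shape; u,v=np.meshgrid(np.arange(w),np.arange(h))
    xd=(u-c['cx'])/f; yd=(v-c['cy'])/f; x,y=xd.copy(),yd.copy()
    for _ in range(20):
        s=1+c['k1']*(x*x+y*y); x,y=xd/s,yd/s
    V=np.array(c['view']); P=np.stack([x*d,y*d,d],-1)-V[:3,3]
    W=P@V[:3,:3]; W[d<=0]=np.nan
    return W, np.stack([x,y,np.ones_like(x)],-1)@V[:3,:3], -V[:3,:3].T@V[:3,3]
def save(n,im): cv2.imwrite('pics/'+n,im[...,::-1])
E
python3 - <<'E'
from h import *
a=[]
for n in('scene','top'):
    im,d,c=cam(n); save(n+'0.png',im); np.savez(n+'0.npz',im=im,d=d); print(n,c)
    W,_,o=pts(d,c); print(o)
print(bot.get_obs())
E
```

```text
pics
scene {'fovy': 54.737638638233875, 'cx': 251.45048365027492, 'cy': 194.0394312989346, 'k1': -0.10229354280383, 'view': array([[-0.65443229, -0.75603807,  0.01117167,  0.47883721],
       [-0.47579347,  0.40027745, -0.78319764,  0.32127425],
       [ 0.58765546, -0.51786523, -0.62167247,  0.71616937],
       [ 0.        ,  0.        ,  0.        ,  1.        ]])}
[0.04536588 0.60429954 0.6914946 ]
top {'fovy': 43.52948819731917, 'cx': 257.9701211857738, 'cy': 194.68575946541122, 'k1': -0.04295966125236493, 'view': array([[-0.00474468, -0.99993436, -0.01042877,  0.1586619 ],
       [-0.99371984,  0.00588061, -0.11174212,  0.59386563],
       [ 0.11179612,  0.00983309, -0.99368251,  1.40980735],
       [ 0.        ,  0.        ,  0.        ,  1.        ]])}
[0.43327787 0.14129643 1.46891537]
{'t': 0.1, 'q': array([-1.22312885,  0.47773524,  0.02234961,  1.55635836, -0.01147679,
        1.10928965, -0.08311696]), 'joint_vel': array([-0.00030517, -0.00163987,  0.00066036, -0.00154617, -0.00068954,
       -0.00044345, -0.00023116]), 'joint_torque': array([ 3.61720617e-03, -5.97764111e+01,  1.61308195e+00, -2.81951076e+01,
        1.26834575e-02,  5.04514479e-03, -3.22596759e-05]), 'eef_pos': array([0.29690006, 0.60564204, 0.25240867]), 'tool_rot': array([-1.16226642e-04,  2.25912908e-01,  9.74147149e-01, -8.22973115e-04]), 'contact_force': array([ 0.17220304, -0.71712129,  0.76073648]), 'torque': array([ 0.00725854,  0.01665414, -0.05016954]), 'grasp_force': 0.0, 'gripper_width': 0.9987582643972073}
```

View pics/scene0.png

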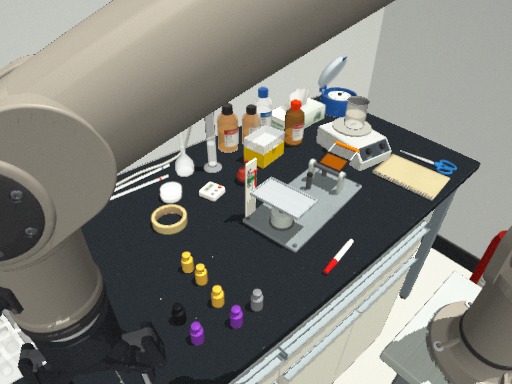

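View pics/top0.png

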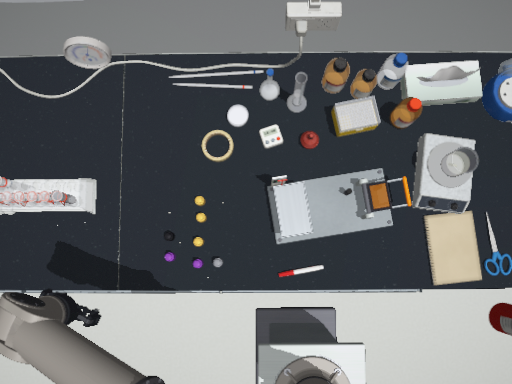

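The top view shows three brass weights at (199,201), (201,217) and (198,241). The look-alikes are black (169,236), purple (169,257) and (197,263), and grey (217,262). The rig is at about (330,206), with the flap leaning right and its bar at (407,191). I'll choose the brass-yellow ones.

```bash
cat > m.py <<'E'
from h import *
def comps(im,W,lo,hi,mn=15,zr=(0.005,0.3)):
    hsv=cv2.cvtColor(im,cv2.COLOR_RGB2HSV); m=cv2.inRange(hsv,lo,hi)
    n,l,s,c=cv2.connectedComponentsWithStats(m)
    for i in range(1,n):
        if s[i,4]<mn: continue
        P=W[l==i]; P=P[(P[:,2]>zr[0])&(P[:,2]<zr[1])&(P[:,0]>.3)]
        if len(P)<5: continue
        yield c[i],s[i],P,(l==i)
E
python3 - <<'E'
from m import *
np.set_printoptions(precision=4,suppress=True)
for n in('scene','top'):
    z=np.load(n+'0.npz'); im,d=z['im'],z['d']; c=bot.get_calibration(n); W,R,o=pts(d,c)
    print(n,'brass')
    for ce,s,P,_ in comps(im,W,(18,140,90),(30,255,255)):
        T=P[P[:,2]>P[:,2].max()-.012]
        print(ce,s[4],'min',P.min(0),'max',P.max(0),'top med',np.median(T,0))
    print(n,'orange')
    for ce,s,P,_ in comps(im,W,(8,150,100),(17,255,255)):
        print(ce,s,'min',P.min(0),'max',P.max(0),np.median(P,0))
    if n=='top':
        # grey base plate: height 12mm
        m=(abs(W[...,2]-.012)<.006)&(W[...,0]>.3)&(W[...,1]<.15)&(W[...,1]>-.4)
        m=m&(im.max(2).astype(int)-im.min(2)<25)&(im.min(2)>60)
        nn,l,s,cc=cv2.connectedComponentsWithStats(m.astype(np.uint8)); i=1+s[1:,4].argmax()
        print('base',s[i],np.median(W[l==i],0)); q=W[l==i][:,:2].astype(np.float32); print(cv2.minAreaRect(q))
        m=(W[...,2]>.075)&(W[...,2]<.125)&(W[...,0]>.35)&(W[...,0]<.75)&(W[...,1]<.2)&(W[...,1]>-.0)
        nn,l,s,cc=cv2.connectedComponentsWithStats(m.astype(np.uint8)); i=1+s[1:,4].argmax()
        print('pan',s[i],np.median(W[l==i],0),cv2.minAreaRect(W[l==i][:,:2].astype(np.float32)))
im=np.load('scene0.npz')['im']; save('crop1.png',np.hstack([cv2.resize(im[230:350,150:280],None,fx=3,fy=3),cv2.resize(im[135:255,230:360],None,fx=3,fy=3)]))
E
```

```text
scene brass
[264.3619 155.2741] 467 min [ 0.7764 -0.2564  0.0055] max [ 0.8574 -0.0718  0.0547] top med [ 0.7967 -0.0883  0.0472]
[347.5769 145.7692] 26 min [ 0.5543 -0.2744  0.1019] max [ 0.6322 -0.2619  0.1086] top med [ 0.5895 -0.2689  0.1052]
[186.9127 262.1179] 229 min [0.5654 0.3216 0.0051] max [0.5898 0.3486 0.0543] top med [0.5777 0.3352 0.0514]
[200.6695 274.3263] 236 min [0.515  0.3182 0.0051] max [0.5402 0.3443 0.0541] top med [0.5279 0.3303 0.0513]
[217.0742 296.293 ] 256 min [0.4417 0.3247 0.0056] max [0.4669 0.3522 0.0543] top med [0.4552 0.3391 0.0512]
scene orange
[296.1111 101.5   ] [293 100   7   4  18] min [ 0.8204 -0.2968  0.1596] max [ 0.8429 -0.2737  0.1631] [ 0.8313 -0.2845  0.1614]
[292.4499 124.5575] [285 109  19  36 409] min [ 0.7981 -0.3001  0.0085] max [ 0.8541 -0.2506  0.1354] [ 0.8215 -0.261   0.0961]
[225.2812 136.7375] [219 125  19  26 160] min [ 0.9144 -0.0951  0.0115] max [ 0.9567 -0.0427  0.1097] [ 0.9342 -0.0508  0.0682]
[244.9474 132.1579] [243 129   5   7  19] min [ 0.9135 -0.1384  0.0445] max [ 0.9324 -0.1293  0.0723] [ 0.922  -0.1341  0.0578]
[
[... 845 characters left out ...]
112.0686] [391  98  31  25 350] min [ 0.8013 -0.3179  0.0177] max [ 0.8627 -0.2533  0.1389] [ 0.8241 -0.2677  0.1187]
[405.4848 191.0606] [402 176  10  31  66] min [ 0.5544 -0.2895  0.0069] max [ 0.6392 -0.2604  0.1114] [ 0.5947 -0.2668  0.1041]
[379.1896 195.6519] [370 183  20  26 385] min [ 0.5486 -0.2234  0.0695] max [ 0.6211 -0.1718  0.0934] [ 0.5839 -0.1964  0.0818]
base [ 267  168  126   76 4108] [ 0.5555 -0.0818  0.0122]
((0.5641340017318726, -0.06266660988330841), (0.1808478832244873, 0.36217695474624634), 9.045234680175781)
pan [ 271  180   42   58 1700] [0.5461 0.0582 0.1   ] ((0.5502073764801025, 0.059141892939805984), (0.15955908596515656, 0.09207980334758759), 9.361978530883789)
```

View pics/crop1.png

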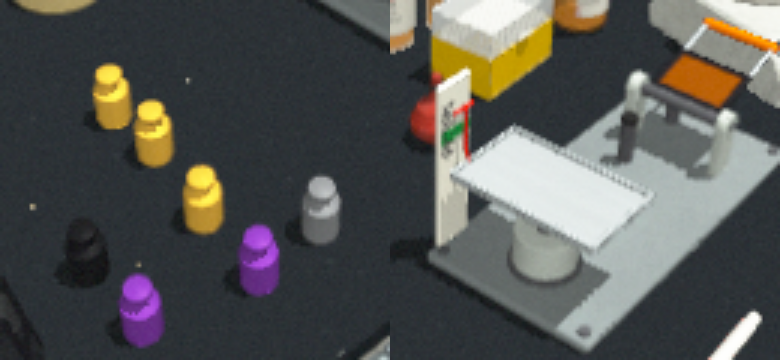

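The crop confirms the three yellow brass weights. The grey, black and purple ones are look-alikes. The red pointer sits above the green band. The rig yaw is about 9.05°. The pan is at about (0.546, 0.057, 0.100) and the bar at about (0.597, -0.271, 0.100), both consistent with the geometry given. First I move above weight_3 at (0.457, 0.3375).

>>> servo_tool --motion '[[[0.8,0.5,-0.84,-0.3,0.64],[0.8,0.5,-0.84,-0.3,0.64],[0.8,0.5,-0.84,-0.3,0.64],[0.8,0.5,-0.84,-0.3,0.64],[0.8,0.5,-0.84,-0.3,0.64],[0.8,0.5,-0.84,-0.3,0.64],[0.8,0.5,-0.84,-0.3,0.64],[0.8,0.5,-0.84,-0.3,0.64],[0.8,0,0,0,0],[0.8,0,0,0,0]]]' --newtons 30

```text
t: 1.1
eef_pos: [0.4575, 0.336, 0.1567]
tool_rot: [-0.001, -0.078, 0.997, -0.0]
contact_force: [0.4, 0.5, 0.4]
gripper_width: 0.799
grasp_force: 0.0
```

>>> servo_tool --motion '[[[0.8,0,0.05,-0.9,0],[0.8,0,0,-0.9,0],[0.8,0,0,-0.7,0],[0.8,0,0,-0.45,0],[0.8,0,0,-0.2,0],[0.8,0,0,0,0],[0,0,0,0,0],[0,0,0,0,0],[0,0,0,0,0],[0,0,0,0,0],[0,0,0,0,0],[0,0,0,0,0]]]' --newtons 30

```text
t: 2.3
eef_pos: [0.4578, 0.3396, 0.0325]
tool_rot: [0.001, -0.079, 0.997, 0.0]
contact_force: [-2.0, -1.1, 6.2]
gripper_width: 0.315
grasp_force: 29.4
```

>>> servo_tool --motion '[[[0,0,0,0.3,0],[0,0,0,0.7,0],[0,0,0,1,0],[0,0,0,1,0],[0,0.2,-0.7,0.8,0],[0,0.2,-0.9,0.5,0],[0,0.2,-0.9,0,0],[0,0.2,-0.9,0,0],[0,0.2,-0.9,0,0],[0,0.2,-0.9,0,0],[0,0.2,-0.9,0,0],[0,0.2,-0.7,0,0],[0,0.1,-0.35,0,0],[0,0,0,0,0],[0,0,0,0,0]]]'

```text
t: 3.8
eef_pos: [0.5248, 0.0538, 0.2037]
tool_rot: [0.0, -0.079, 0.997, 0.0]
contact_force: [0.1, 0.2, -1.8]
gripper_width: 0.315
grasp_force: 30.2
```

```bash
cat > pan.py <<'E'
from m import *
np.set_printoptions(precision=4,suppress=True)
def run(tag):
  for n in('scene','top'):
    im,d,c=cam(n); W,R,o=pts(d,c); np.savez(tag+n+'.npz',im=im,d=d)
    ex=np.array([.9876,.157]); r=W[...,:2]-np.array([.5455,.057]); X=r@ex; Y=r@np.array([-ex[1],ex[0]])
    g=(abs(X)<.065)&(abs(Y)<.035)&(W[...,2]>.05)&(W[...,2]<.12)&(im.max(2).astype(int)-im.min(2)<25)
    print(n,'pan z',np.percentile(W[g][:,2],[20,50,80]),g.sum())
    hsv=cv2.cvtColor(im,cv2.COLOR_RGB2HSV)
    near=(X>.06)&(X<.1)&(Y>-.07)&(Y<.09)&(W[...,2]>.03)
    gm=near&(hsv[...,0]>40)&(hsv[...,0]<85)&(hsv[...,1]>100); rm=near&((hsv[...,0]<8)|(hsv[...,0]>172))&(hsv[...,1]>130)
    for k,mm in(('green',gm),('red',rm)):
        if mm.any():
            q=W[mm]; v=np.where(mm)[0]; print(n,k,mm.sum(),'z',q[:,2].min(),q[:,2].max(),'rows',v.min(),v.max())
  return
E
python3 -c "
from pan import *
run('a')"
```

```text
scene pan z [0.0975 0.0987 0.0997] 995
scene green 28 z 0.1275711457583222 0.13865438366241195 rows 175 182
scene red 25 z 0.10727512084069189 0.15531552024535525 rows 169 186
top pan z [0.0977 0.0997 0.1018] 90
top green 1 z 0.13445146868275118 0.13445146868275118 rows 181 181
top red 10 z 0.1085022871141084 0.15577356161243153 rows 179 184
```

>>> servo_tool --motion '[[[0,0.03,0,-0.8,0],[0,0,0,-0.6,0],[0,0,0,-0.3,0],[0,0,0,-0.2,0],[0,0,0,-0.15,0],[0,0,0,0,0],[0,0,0,0,0],[0,0,0,0,0],[0.5,0,0,0,0],[0.5,0,0,0,0],[0.5,0,0,0,0],[0.5,0,0,0.2,0],[0.5,0,0,0.7,0],[0.5,0,0,1,0],[0.5,0,0,1,0]]]'

```text
t: 5.4
eef_pos: [0.5259, 0.0531, 0.2389]
tool_rot: [-0.0, -0.079, 0.997, -0.0]
contact_force: [1.4, 0.6, -0.2]
gripper_width: 0.498
grasp_force: 0.0
```

```bash
python3 -c "
from pan import *
run('b'); print(bot.get_obs()['eef_pos'],bot.get_obs()['contact_force'])
im=np.load('bscene.npz')['im'];save('crop2.png',cv2.resize(im[150:320,180:330],None,fx=4,fy=3.5))
W=pts(np.load('bscene.npz')['d'],bot.get_calibration('scene'))[0]
for ce,s,P,_ in comps(im,W,(18,140,90),(30,255,255),60): print(ce,P.min(0),P.max(0))"
```

```text
scene pan z [0.0876 0.0887 0.0895] 784
scene green 27 z 0.12771507552676972 0.14002223827293658 rows 175 182
scene red 25 z 0.09934625387483505 0.14499672321813345 rows 172 189
top pan z [0.0873 0.0901 0.0924] 173
top green 1 z 0.13822044064584818 0.13822044064584818 rows 181 181
top red 8 z 0.13990712920690654 0.14950796274025896 rows 180 181
[0.5297 0.0537 0.2435] [-0.1103  0.9229  0.5642]
[262.039  156.5146] [ 0.5223 -0.1978  0.0052] [0.8595 0.1062 0.2663]
[290.0506 195.9045] [0.5092 0.0423 0.0919] [0.5361 0.0686 0.1426]
[186.9127 262.1179] [0.5657 0.3214 0.0054] [0.5904 0.3485 0.0553]
[200.6793 274.3207] [0.5145 0.3162 0.0052] [0.5371 0.3444 0.0539]
```

View pics/crop2.png

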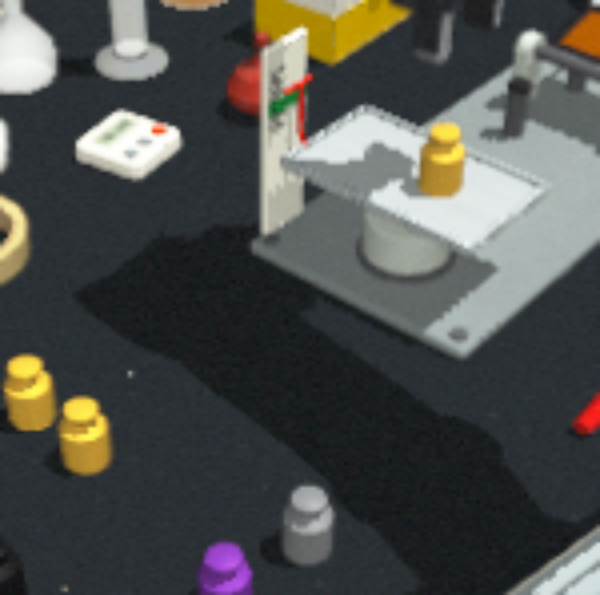

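The weight stands upright on the pan (crop pixel 442,160) and the pointer is just above the band, with sink at about 22.5 mm. One more weight should put it at about 32.5 mm. Next I fetch weight_2 at (0.528, 0.330).

>>> servo_tool --motion '[[[0.6,0,0.6,0,0],[0.8,0,0.9,0,0],[0.8,0,1,0,0],[0.8,0,1,0,0],[0.8,0,1,-0.3,0],[0.8,0,1,-0.5,0],[0.8,0,0.9,-0.6,0],[0.8,-0.05,0.5,-0.8,0],[0.8,0,0,-0.9,0],[0.8,0,0,-0.9,0],[0.8,0,0,-0.65,0],[0.8,0,0,-0.4,0],[0.8,0,0,-0.2,0],[0.8,0,0,0,0]]]'

```text
t: 6.9
eef_pos: [0.5242, 0.3291, 0.0269]
tool_rot: [-0.0, -0.079, 0.997, -0.0]
contact_force: [-0.1, 0.2, 0.7]
gripper_width: 0.799
grasp_force: 0.0
```

>>> servo_tool --motion '[[[0.8,0.08,0,0.17,0],[0.8,0,0,0,0],[0,0,0,0,0],[0,0,0,0,0],[0,0,0,0,0],[0,0,0,0,0],[0,0,0,0,0],[0,0,0,0,0],[0,0,0,0.3,0],[0,0,0,0.7,0],[0,0,0,1,0],[0,0,0,1,0],[0,0,0,1,0],[0,0,0,0.5,0]]]'

```text
t: 8.3
eef_pos: [0.5285, 0.33, 0.2185]
tool_rot: [0.002, -0.079, 0.997, 0.001]
contact_force: [0.3, -0.5, -1.6]
gripper_width: 0.313
grasp_force: 30.1
```

>>> servo_tool --motion '[[[0,0.1,-0.5,0,0],[0,0.1,-0.8,0,0],[0,0.1,-0.9,0,0],[0,0.1,-0.9,0,0],[0,0.1,-0.9,0,0],[0,0.1,-0.9,0,0],[0,0.1,-0.8,0,0],[0,0.1,-0.7,0,0],[0,0.1,-0.3,0,0],[0,0,0,0,0],[0,0,0,0,0]]]'

```text
t: 9.4
eef_pos: [0.5634, 0.063, 0.2141]
tool_rot: [-0.0, -0.08, 0.997, 0.001]
contact_force: [0.3, 1.1, -2.2]
gripper_width: 0.314
grasp_force: 30.0
```

>>> servo_tool --motion '[[[0,0,0,-0.9,0],[0,0,0,-0.7,0],[0,0,0,-0.4,0],[0,0,0,-0.2,0],[0,0,0,-0.2,0],[0,0,0,-0.14,0],[0,0,0,0,0],[0,0,0,0,0],[0,0,0,0,0],[0.5,0,0,0,0],[0.5,0,0,0,0],[0.5,0,0,0,0],[0.5,0,0,0.2,0],[0.5,0,0,0.7,0],[0.5,0,0,1,0],[0.5,0,0,1,0],[0.5,0,0,0.8,0],[0.5,0,0,0,0],[0.5,0,0,0,0]]]'

```text
t: 11.3
eef_pos: [0.5638, 0.0613, 0.2616]
tool_rot: [0.001, -0.079, 0.997, 0.0]
contact_force: [-0.3, 0.7, -0.8]
gripper_width: 0.499
grasp_force: 0.0
```

```bash
python3 -c "
from pan import *
run('c'); print(bot.get_obs()['eef_pos'],bot.get_obs()['contact_force'])
im=np.load('cscene.npz')['im']
W=pts(np.load('cscene.npz')['d'],bot.get_calibration('scene'))[0]
for ce,s,P,_ in comps(im,W,(18,140,90),(30,255,255),60): print(ce,P.min(0),P.max(0))
save('crop3.png',np.hstack([cv2.resize(im[150:250,230:330],None,fx=4,fy=4),cv2.resize(im[130:230,290:390],None,fx=4,fy=4)]))"
```

```text
scene pan z [0.0779 0.0789 0.0799] 606
scene green 17 z 0.12926426840600155 0.1402212161652533 rows 176 182
scene red 23 z 0.08592248123322624 0.13514667413291384 rows 175 193
top pan z [0.0776 0.0798 0.0825] 261
top green 1 z 0.14123271237402496 0.14123271237402496 rows 181 181
[0.5628 0.0612 0.2596] [-0.2762  0.5729 -0.0561]
[263.3303 155.8891] [ 0.5458 -0.2089  0.005 ] [0.8578 0.088  0.2636]
[276.2286 192.3257] [0.5498 0.0497 0.0809] [0.5744 0.078  0.133 ]
[289.7299 198.8448] [0.5094 0.0452 0.0833] [0.5359 0.0684 0.1327]
[186.9391 262.1174] [0.566  0.3208 0.0051] [0.5906 0.3483 0.0542]
```

View pics/crop3.png

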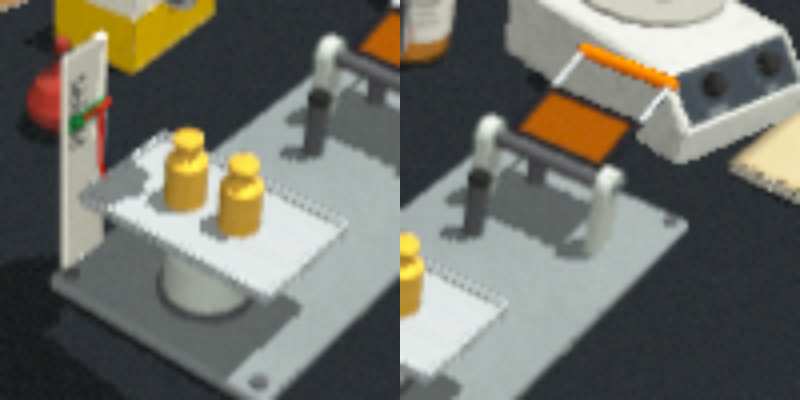

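Both weights stand on the pan and the pointer lies across the middle of the green band, with sink at about 32 mm. The bar (right half, about (628,66)) is close to the white balance, so I'll check the clearance first.

```bash
python3 -c "
from m import *
np.set_printoptions(precision=3,suppress=True)
ex=np.array([.9876,.157]); ey=np.array([-.157,.9876])
for f in ('cscene','ctop'):
    z=np.load(f+'.npz'); im=z['im']; W=pts(z['d'],bot.get_calibration(f[1:]))[0]
    r=W[...,:2]-[.580,-.161]; X=r@ex; Y=r@ey
    print(f)
    for y in np.arange(-.2,-.02,.008):
        g=(abs(X)<.05)&(abs(Y-y)<.004)
        if g.sum(): print(round(y,3),g.sum(),np.percentile(W[g][:,2],[5,50,100]))
    hsv=cv2.cvtColor(im,cv2.COLOR_RGB2HSV); m=(hsv[...,0]>8)&(hsv[...,0]<24)&(hsv[...,1]>150)&(abs(X)<.06)&(Y<-.09)&(Y>-.13)&(W[...,2]>.085)
    print('bar X',X[m].min(),X[m].max(),'Y',np.percentile(Y[m],[5,50,95]),'z',np.percentile(W[m][:,2],[5,50,95]))
"
```

```text
cscene
-0.2 52 [0.075 0.078 0.1  ]
-0.192 61 [0.073 0.079 0.099]
-0.184 57 [0.055 0.076 0.098]
-0.176 66 [0.031 0.076 0.082]
-0.168 129 [-0.001  0.05   0.08 ]
-0.16 112 [-0.002  0.046  0.08 ]
-0.152 139 [-0.002  0.034  0.066]
-0.144 63 [-0.002  0.022  0.051]
-0.136 25 [-0.004 -0.002  0.001]
-0.128 19 [-0.003 -0.001  0.001]
-0.12 20 [-0.004 -0.001  0.102]
-0.112 40 [-0.002  0.103  0.107]
-0.104 94 [-0.001  0.1    0.107]
-0.096 19 [-0.002  0.093  0.102]
-0.088 8 [0.034 0.096 0.097]
-0.08 10 [0.091 0.093 0.097]
-0.072 16 [0.01  0.09  0.095]
-0.064 43 [0.009 0.086 0.091]
-0.056 91 [0.01  0.086 0.091]
-0.048 88 [0.01  0.083 0.09 ]
-0.04 111 [0.01  0.031 0.086]
-0.032 91 [0.009 0.078 0.083]
-0.024 95 [0.01  0.076 0.081]
bar X -0.047052878029924375 0.036224868149131666 Y [-0.112 -0.107 -0.103] z [0.098 0.103 0.106]
ctop
-0.2 100 [0.066 0.079 0.104]
-0.192 118 [0.072 0.078 0.101]
-0.184 98 [0.065 0.077 0.085]
-0.176 127 [0.    0.075 0.084]
-0.168 162 [-0.002  0.058  0.085]
-0.16 167 [-0.003  0.041  0.086]
-0.152 131 [-0.004  0.025  0.081]
-0.144 23 [-0.002  0.013  0.046]
-0.136 43 [-0.006 -0.001  0.006]
-0.128 77 [-0.006 -0.     0.007]
-0.12 81 [-0.007 -0.001  0.104]
-0.112 154 [-0.005  0.1    0.112]
-0.104 117 [-0.004  0.002  0.114]
-0.096 88 [-0.005 -0.     0.104]
-0.088 31 [-0.004  0.002  0.101]
-0.08 20 [0.003 0.091 0.098]
-0.072 23 [0.01  0.089 0.098]
-0.064 60 [0.014 0.089 0.094]
-0.056 103 [0.011 0.087 0.096]
-0.048 97 [0.012 0.084 0.092]
-0.04 90 [0.011 0.082 0.091]
-0.032 96 [0.012 0.08  0.088]
-0.024 91 [0.045 0.078 0.087]
bar X -0.04336553837963424 0.04233485762872409 Y [-0.116 -0.11  -0.105] z [0.099 0.104 0.11 ]
```

>>> servo_tool --motion '[[[0.42,0.1,-0.6,0,0],[0.42,0.1,-0.9,0,0],[0.42,0.1,-0.9,0,0],[0.42,0.1,-0.9,0,0],[0.42,0.1,-0.95,0,0],[0.42,0.1,-0.95,-0.3,0],[0.42,0.1,-0.95,-0.3,0],[0.42,0.1,-0.95,-0.3,0],[0.42,0.06,-0.8,-0.4,0],[0.42,0,-0.35,-0.3,0],[0.42,0,0,0,0],[0.42,0,0,0,0]]]'

```text
t: 12.6
eef_pos: [0.5979, -0.2668, 0.1957]
tool_rot: [-0.001, -0.08, 0.997, 0.001]
contact_force: [0.4, 0.7, 0.6]
gripper_width: 0.42
grasp_force: 0.0
```

```bash
python3 -c "
from h import *
np.set_printoptions(precision=4,suppress=True)
o=bot.get_obs(); print(o['eef_pos'],o['tool_rot'],o['gripper_width'])
im,d,c=cam('wrist'); W,R,oo=pts(d,c); save('wrist1.png',im)
ex=np.array([.9876,.157]); ey=np.array([-.157,.9876]); r=W[...,:2]-[.580,-.161]; X=r@ex; Y=r@ey
hsv=cv2.cvtColor(im,cv2.COLOR_RGB2HSV); m=(hsv[...,0]>8)&(hsv[...,0]<24)&(hsv[...,1]>150)&(abs(X)<.06)&(Y<-.09)&(Y>-.135)&(W[...,2]>.085)&(W[...,2]<.13)
print(m.sum(),'bar X',X[m].min(),X[m].max(),'Y',np.percentile(Y[m],[2,50,98]),'z',np.percentile(W[m][:,2],[5,50,95,100]))
e=o['eef_pos'][:2]-[.580,-.161]; print('tcp XY',e@ex,e@ey)
"
```

```text
[ 0.5979 -0.2668  0.1957] [-0.0007 -0.0798  0.9968  0.001 ] 0.42021058179894444
1938 bar X -0.04412983175802286 0.04194566398325351 Y [-0.1161 -0.1102 -0.1048] z [0.1025 0.1057 0.1072 0.1084]
tcp XY 0.0010358926830393647 -0.1072833570224195
```

View pics/wrist1.png

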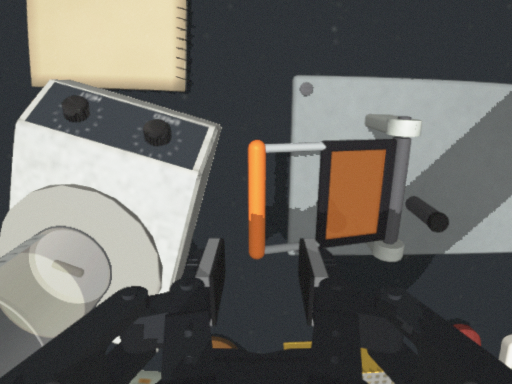

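The wrist view shows the bar from (257,145) to (257,255), lying between the fingers. Its measured centre is Y = -0.110, z ≈ 0.0997. Now I descend and pinch it.

>>> servo_tool --motion '[[[0.42,0,-0.07,-0.7,0],[0.42,0,0,-0.7,0],[0.42,0,0,-0.45,0],[0.42,0,0,-0.3,0],[0.42,0,0,-0.15,0],[0.42,0,0,0,0],[0,0,0,0,0],[0,0,0,0,0],[0,0,0,0,0],[0,0,0,0,0],[0,0,0,0,0]]]' --newtons 20

```text
t: 13.75
eef_pos: [0.5985, -0.2702, 0.1057]
tool_rot: [0.001, -0.08, 0.997, 0.001]
contact_force: [-2.2, 5.7, 6.2]
gripper_width: 0.131
grasp_force: 22.4
```

>>> servo_tool --motion '[[[0,-0.013,0.08,0.257,0],[0,-0.017,0.104,0.247,0],[0,-0.02,0.126,0.237,0],[0,-0.024,0.148,0.224,0],[0,-0.027,0.167,0.208,0],[0,-0.03,0.186,0.192,0],[0,-0.032,0.203,0.174,0],[0,0,0,0,0]]]'

```text
t: 14.55
eef_pos: [0.5924, -0.2321, 0.1686]
tool_rot: [0.002, -0.079, 0.997, -0.002]
contact_force: [3.7, -3.2, 2.8]
gripper_width: 0.131
grasp_force: 20.6
```

>>> servo_tool --motion '[[[0,-0.035,0.21,0.14,0],[0,-0.037,0.22,0.12,0],[0,-0.039,0.235,0.1,0],[0,-0.04,0.245,0.08,0],[0,-0.041,0.25,0.06,0],[0,-0.042,0.255,0.038,0],[0,-0.042,0.255,0.013,0],[0,0,0,0,0],[0,0,0,0,0],[0,0,0,0,0]]]'

```text
t: 15.55
eef_pos: [0.5821, -0.1655, 0.1911]
tool_rot: [0.003, -0.079, 0.997, -0.001]
contact_force: [0.7, -0.8, 15.5]
gripper_width: 0.128
grasp_force: 23.0
```

```bash
cat > fl.py <<'E'
from h import *
np.set_printoptions(precision=4,suppress=True)
def run(t):
  o=bot.get_obs(); ex=np.array([.9876,.157]); ey=np.array([-.157,.9876]); e=o['eef_pos'][:2]-[.580,-.161]
  print('tcp XYZ',e@ex,e@ey,o['eef_pos'][2],'f',o['contact_force'],o['gripper_width'],o['grasp_force'])
  for n in('scene','top','wrist'):
    im,d,c=cam(n); W,R,oo=pts(d,c); np.savez(t+n+'.npz',im=im,d=d); save(t+n+'.png',im)
    r=W[...,:2]-[.580,-.161]; X=r@ex; Y=r@ey
    hsv=cv2.cvtColor(im,cv2.COLOR_RGB2HSV)
    m=(hsv[...,0]>5)&(hsv[...,0]<24)&(hsv[...,1]>150)&(abs(X)<.06)&(abs(Y)<.06)&(W[...,2]>.08)&(W[...,2]<.21)
    print(n,m.sum())
    for a,b in((.08,.1),(.1,.12),(.12,.14),(.17,.18),(.18,.2)):
        g=m&(W[...,2]>a)&(W[...,2]<b)
        if g.sum()>3: print(a,b,g.sum(),'X',X[g].min(),X[g].max(),'Y',np.percentile(Y[g],[5,50,95]),'z',W[g][:,2].min(),W[g][:,2].max())
E
python3 -c "
from fl import *
run('d')"
```

```text
tcp XYZ 0.0014077791417452306 -0.004775788414263671 0.19109854640911347 f [ 0.7265 -0.7825 15.4569] 0.12843266166813924 22.96656757593155
scene 396
0.08 0.1 97 X -0.03896740361636491 0.03321156917394727 Y [-0.0027  0.0007  0.0039] z 0.08171905132053549 0.09998596548839701
0.1 0.12 139 X -0.03879171622716007 0.032972998851197685 Y [-0.0026  0.0002  0.0039] z 0.10001101632042968 0.11990506339236813
0.12 0.14 75 X -0.036583304833271414 0.03323538113427642 Y [-0.0022 -0.0001  0.0027] z 0.12011765489409286 0.13375193570748015
0.18 0.2 85 X -0.04510345176066542 0.03738293083107717 Y [-0.0056  0.0001  0.0041] z 0.1816069078046639 0.19579904808699916
top 72
0.08 0.1 16 X -0.032917576183870804 0.032728648032024577 Y [-0.0002  0.0006  0.0015] z 0.08322444286374807 0.09987532265648504
0.1 0.12 13 X -0.03386267117346523 0.03235145653672106 Y [-0.0006  0.001   0.0016] z 0.10001661496276971 0.11794419732311684
0.18 0.2 42 X -0.042098682803423 0.0405586628095824 Y [-0.0087 -0.003   0.0001] z 0.1831625074192863 0.19515155073714485
wrist 4624
0.18 0.2 4622 X -0.04370676473502222 0.04244467137828976 Y [-0.01   -0.0047  0.0003] z 0.18418691613276386 0.19944494390966855
```

>>> servo_tool --motion '[[[0,-0.02,0.128,0.05,0],[0,0,0,0,0],[0,0,0,0,0],[0,0,0,0,0]]]'

```text
t: 16.1
eef_pos: [0.5811, -0.1596, 0.1915]
tool_rot: [0.002, -0.079, 0.997, -0.001]
contact_force: [4.9, -0.4, 5.3]
gripper_width: 0.129
grasp_force: 22.1
```

```bash
python3 -c "
from fl import *
run('e')"
```

```text
tcp XYZ 0.0012655812533690005 0.0011833762674186234 0.19149988558015807 f [ 4.907  -0.3813  5.3296] 0.1285553162052223 22.110789120197296
scene 381
0.08 0.1 101 X -0.037373683109443674 0.034391475694827596 Y [-0.0009  0.0019  0.0052] z 0.08208941485195476 0.09998495731841882
0.1 0.12 124 X -0.037751171541856234 0.032947001807138485 Y [-0.0007  0.0024  0.0052] z 0.10038032978191622 0.11998339886257205
0.12 0.14 75 X -0.037136534856141906 0.035672130836995504 Y [-0.      0.0027  0.0052] z 0.12002870852117029 0.13361874825360934
0.18 0.2 81 X -0.04440771316325455 0.03914600517421442 Y [0.0004 0.0061 0.009 ] z 0.180395263467722 0.19643691718512368
top 66
0.08 0.1 10 X -0.03507677029201218 0.032021476291298076 Y [0.001  0.0025 0.003 ] z 0.08532608524054831 0.09962460640520622
0.1 0.12 14 X -0.03306825164949348 0.030634160591152884 Y [0.0013 0.0021 0.0033] z 0.10000591363373422 0.11484315920081284
0.18 0.2 42 X -0.043465643432787 0.03850904408901202 Y [-0.002   0.0028  0.0061] z 0.1855045229350338 0.19488492024854942
wrist 4586
0.18 0.2 4586 X -0.043575669906250315 0.04268559580438855 Y [-0.0041  0.0009  0.0062] z 0.18532623490256486 0.19962697711031754
```

```bash
python3 -c "
from h import *
np.set_printoptions(precision=4,suppress=True)
ex=np.array([.9876,.157]); ey=np.array([-.157,.9876])
for t in 'de':
  for n in ('scene','top'):
    z=np.load(t+n+'.npz'); im=z['im']; W=pts(z['d'],bot.get_calibration(n))[0]
    r=W[...,:2]-[.580,-.161]; X=r@ex; Y=r@ey; Z=W[...,2]
    hsv=cv2.cvtColor(im,cv2.COLOR_RGB2HSV)
    m=(hsv[...,0]>5)&(hsv[...,0]<24)&(hsv[...,1]>150)&(abs(X)<.06)&(abs(Y)<.02)&(Z>.08)&(Z<.136)
    if n=='scene': m=cv2.erode(m.astype(np.uint8),np.ones((3,3)))>0
    A=np.c_[np.ones(m.sum()),Z[m]-.07,X[m]]; y=Y[m]; s,_,_,_=np.linalg.lstsq(A,y,rcond=None); res=y-A@s
    C=np.linalg.inv(A.T@A)*res.var(); print(t,n,m.sum(),'Y at hinge, slope, yaw',s,np.sqrt(np.diag(C)))
# hinge shaft at start (scene0,top0): grey things near z .07
for n in ('scene','top'):
    z=np.load(n+'0.npz'); W=pts(z['d'],bot.get_calibration(n))[0]
    r=W[...,:2]-[.580,-.161]; X=r@ex; Y=r@ey; Z=W[...,2]
    m=(abs(X)<.035)&(abs(Y)<.02)&(Z>.055)&(Z<.085)&(z['im'].max(2).astype(int)-z['im'].min(2)<25)
    print(n,m.sum(),np.percentile(Y[m],[5,50,95]),np.percentile(Z[m],[5,50,95]))
"

```

```text
d scene 219 Y at hinge, slope, yaw [ 0.0005 -0.007  -0.0489] [0.0004 0.0098 0.0057]
d top 30 Y at hinge, slope, yaw [ 0.0012 -0.0202 -0.0055] [0.0004 0.0122 0.0052]
e scene 216 Y at hinge, slope, yaw [ 0.001   0.0298 -0.0392] [0.0004 0.0094 0.0056]
e top 24 Y at hinge, slope, yaw [ 0.0014  0.027  -0.0053] [0.0006 0.0179 0.0061]
scene 140 [-0.0103  0.0028  0.008 ] [0.0669 0.0739 0.0767]
top 171 [-0.0111 -0.0012  0.0069] [0.0697 0.0756 0.0807]
```

>>> servo_tool --motion '[[[0,0,-0.03,0.03,0],[0,0,0,0,0],[0,0,0,0,0],[0,0,0,0,0],[0,0,0,0,0],[0,0,0,0,0],[0,0,0,0,0],[0,0,0,0,0]]]'

```text
t: 17.05
eef_pos: [0.5811, -0.1603, 0.1916]
tool_rot: [0.002, -0.079, 0.997, -0.0]
contact_force: [8.2, 0.2, -1.2]
gripper_width: 0.131
grasp_force: 21.5
```

```bash
python3 -c "
from fl import *
run('f')
import pan; pan.run('g')
im=np.load('gscene.npz')['im'];save('fin.png',cv2.resize(im[120:320,170:390],None,fx=3,fy=3))"
```

```text
tcp XYZ 0.001191998789636416 0.0005449974054657777 0.19162759656471617 f [ 8.2061  0.2353 -1.1743] 0.13139254544973356 21.485837996006012
scene 381
0.08 0.1 97 X -0.037737131919899906 0.032399099323738675 Y [-0.0012  0.0021  0.0039] z 0.08268067636033442 0.09998576841477767
0.1 0.12 127 X -0.03857467882005428 0.03486347444089029 Y [-0.0007  0.0021  0.0049] z 0.10040067935307569 0.11984104167819647
0.12 0.14 77 X -0.03792139088815407 0.032883718655903275 Y [-0.0002  0.0028  0.0058] z 0.12009089643543311 0.13337596516733596
0.18 0.2 79 X -0.04481576139811508 0.040711690148124556 Y [0.0006 0.0052 0.009 ] z 0.1824429186969729 0.19527944546163523
top 69
0.08 0.1 12 X -0.03193761700024276 0.03213267966426953 Y [0.001  0.0018 0.0024] z 0.08597257970279187 0.09795446311989742
0.1 0.12 13 X -0.03343949843040047 0.03093201005901368 Y [0.001  0.0021 0.0032] z 0.10126436065111481 0.11979182283497049
0.18 0.2 44 X -0.0433457188207469 0.038996489767273296 Y [-0.0029  0.0024  0.0058] z 0.1829966007515454 0.1954517653485938
wrist 4584
0.18 0.2 4583 X -0.04364143240766545 0.04229625932125971 Y [-0.0046  0.0004  0.0056] z 0.18458164198209104 0.1956826316868689
scene pan z [0.0779 0.0789 0.0799] 603
scene green 17 z 0.12818943461106733 0.1401737263154368 rows 175 182
scene red 24 z 0.08930076349730155 0.13583553416881847 rows 175 192
top pan z [0.0774 0.0801 0.0824] 917
top green 1 z 0.13967655113536762 0.13967655113536762 rows 181 181
top red 7 z 0.08266585502224982 0.13758928939280585 rows 181 185
```

View pics/fin.png

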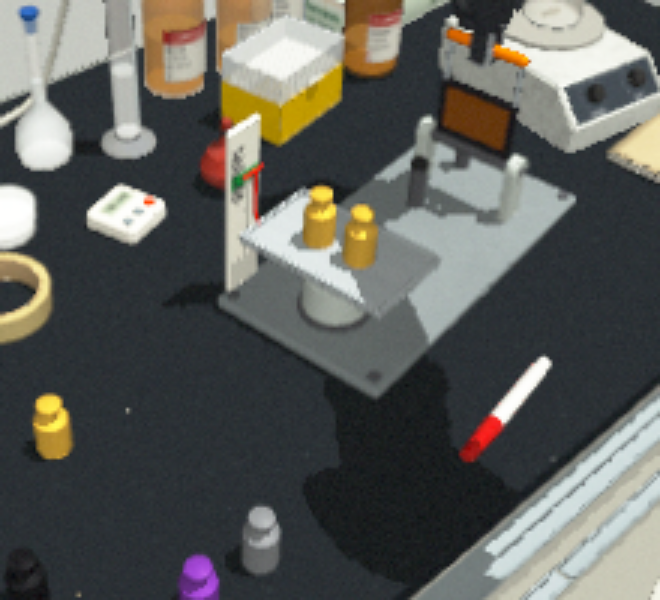

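The flap stands upright with its bar held in the gripper (crop pixel 487,48). The pointer is inside the green band (245,178), both weights stand on the pan and the spare weight stands on the bench (52,428).

```bash
python3 -c "
from station import bot
print(bot.hand_in())"
```

```text
the job is handed in; nothing more can be done
None
```

I handed the job in: two brass weights stand on the pan with the pointer mid-band (about 32 mm sink), and the flap is gripped within about 0.02 rad of upright. The spare weight and everything else on the bench were left where they were.

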